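# Press a cartridge cap home with the bench locking pliers

## Robot

A 6-joint arm with a two-finger parallel gripper is mounted at the origin on the work surface. World frame = base frame: x ahead of the robot, y to its left, z up, the work surface at z = 0. Lengths are in m, angles in degrees, forces in N, time in s.
With the tool pointing down it reaches from about 0.35 to 0.875 m from the base axis. Payload 4.2 kg.
Tool frame: the origin (TCP) lies on the centre line of the jaws, within the pads' length; the fingertips stand 19 mm ahead of it and the grasp point (between the pads) is the TCP; z points along the fingers, y is the line along which they close (so a half turn about z gives the same grasp; the last joint's range is limited). The gripper opens to 87 mm and grips with 3 to 60 N. Pads are 19 mm wide; open, the fingers measure 117 mm over their backs; the gripper's body (75 mm by 190 mm) begins 51 mm behind the grasp point.
Start: joints at [14.817, 22.042, 0.453, 0, -68.411, -14.817], TCP at [0.625, 0, 0.211] pointing down, gripper open.
Joint ranges: [-179.83, 179.83], [-69.29, 118.12], [-61.27, 80.66], [-181.25, 117.63], [-171.15, -9.14], [-177.46, 177.46]. Speed limits (degrees/s): [159.86, 159.86, 180, 180, 180, 180].

## Interface

Orientations are given as a 3x3 rotation matrix whose columns are the frame's x, y, z axes.
In Python, from station import sense, capture, finish_job, search_frame, masks_of gives the robot as it stands.
- The arm moves only by the tool drive_tool, never from a script. Its argument "rows" is a list of rows, each a list of 7 numbers: the opening in per cent of the stroke, from 0 (shut) to 100 (fully open), then the shift along the world's x, y, z in mm, then the turn, a rotation vector about the world's x, y, z in rad. In form: [[fingers, dx, dy, dz, wx, wy, wz], ...]. A call has 1 to 5 rows; each row shifts and turns the commanded pose from where the row before left it; what a row does not reach is not made up. A row lasts 1/12 s, in which the tool goes at most 41.7 mm and 7.16 degrees, less where a joint would pass 70% of its speed; a pose out of reach is approached as far as the arm can. A call is refused whole if a number of a shift passes 41.7 or a number of a turn 0.125, either way. A call with a gripper value outside its range is refused whole. The fingers move at their own pace and stop on an object; the grip force is fixed at half the most. Time passes only in rows, so rows that do not move let the fingers close. It gives the time, the measured TCP pose, the force, the opening and the grip force at its end, in the units of the state.
- sense(): the state, without advancing time (a new reading comes with each control period).
- capture(name): name is "scene" or "side" or "wrist"; returns a dict with "frame" (384x512x3 uint8, red, green, blue), "z_map" (384x512 float32, m along the optical axis (not along the pixel's ray), 0 where there is no reading), "fx", "fy", "cx", "cy" (pixels), "R" (3x3) and "t" (3): a world point X has camera coordinates R X + t; the wrist camera has in their place "T_tool_cam" (4x4, takes a point from camera to tool coordinates, whose origin is the TCP and whose axes are the flange's). Camera axes: x right, y down, z forward; pixel columns grow to the right and rows downward; lengths in m; the calibration is good to about 2 mm. A picture is of the moment at which its call begins: read the wrist's pose just before it.
- finish_job(): hands the job in; it is judged then, once.
Trained networks look in a picture, given as the dict that the camera call returned (one of the last four; its "shot" number tells which), for a name from the list of things; names that differ only in an ending like _2 or _b are one class to them, and where a whole thing is asked for, a point or a joint stands for the part that bears it (a point fixed in the world has none). Each returns a list of dicts, best first, with "p" (0 to 1); they miss things now and then, are a little off and sometimes report something else, mostly with a low value. They report only what shows in the picture. A call takes as long as a camera call. They do not tell look-alikes from the thing itself.
- search_frame(label, picture): "xy" ([column, row] in pixels, amid what is visible of it).
- masks_of(label, picture): "region" (384x512 bool, what is visible of it) and "xy" ([column, row] in pixels, amid what is visible of it).
The state is a dict: "time_s": time; "joints": joint angles; "joint_velocities": joint speeds; "effort": joint torques, N m; "tcp_pos": TCP position; "ee_rot": TCP orientation; "wrist_force": force on the tool from outside, world axes, zero at the start; "moment": the same for the moment, N m; "gripper_width": opening from 0.0 (shut) to 1.0 (fully open); "gripper_force": force on a finger pad.
Only numpy, scipy, OpenCV 4.12 (cv2) and the standard library are available. Lean on these libraries where they do the work, as an engineer would, in place of code of your own. Each camera call takes 0.05 s, during which the arm holds its last target. There are 200 camera calls.

## Task

Slide the white cartridge along its nest until it rests against the end stop, then squeeze the two handles of the locking pliers together until they snap over centre and stay locked by themselves, which presses the cartridge's cap fully home. Let go of the handles, then flick the release lever at the handles' tail so that the pliers spring open again, and leave the capped cartridge in the nest. Work gently: do not crush the handles, keep the light station where it stands on the bench (one handle is fixed to it, so follow the other and keep the side load balanced), and leave the other labware alone.

Things in the scene. Friction and masses are not known exactly. Their poses are not given: they have to be found in the camera images.
- station: Aluminium plate 325 x 110 mm, top at z 16 mm, loose on the bench on rubber feet, 2.2 kg with all on it: about 8 N sideways at the handles or 12 N at its middle slide it. Origin at bench height; x runs along the pliers from the handles (plate edge x -170 mm) to jaws and nest (edge x 155 mm), z up. Locking pliers lie flat on it, working sideways.
- nest_mouth (a point): Open +x end of the nest, at station x 150, y 7.5, z 30 mm (floor height), axes as the station's. The nest is a channel along x, floor from x 35 to 150 mm. +y wall: the fixed jaw (x 29 to 93 mm, face y 28 mm, top z 75 mm), then a low guide (top z 42 mm). -y wall: a rail 8 mm high, face y -13 mm.
- stop_face (a point): Centre of the nest's end stop face (a wall 30 mm high), at x 35, y 7.5, z 55 mm of the station, same axes. The cartridge slides towards the station's -x until its end lies on this face.
- cartridge: White plastic block, 50 mm along its x, 38 mm along its y, 50 mm high, about 220 g, three grey wells on top. Origin: centre of its underside; axes as the station's. It stands in the nest with 3 mm of side play, its -x end 20 to 40 mm short of the end stop at the start; home, its origin is at station x 60 mm.
- cap (a joint): Grey push-in cap (a disc of 18 mm diameter, 4 mm thick) on the cartridge's -y side, 25 mm above its underside and 2 mm towards +x from its middle. Value: how far it stands proud, m; 0 = fully home, with the 4 mm disc on the block's side; about 6 mm at the start. Takes about 6 N to push and stays where pushed.
- cap_face (a point): Centre of the cap's outer face (23 mm from the cartridge's middle plane plus the joint's value).
- squeeze (a joint): Angle of the pliers' moving handle about a vertical pivot at station x 0, y -10 mm; 0 = open (start), 0.22 rad = closed and locked (stop). The dead centre is at 0.19 rad: short of it the handle springs back open, past it a spring holds it at 0.22. Squeezing needs about 15 N between the handles at the grip points in the first half, fading to little at dead centre; squeeze on to the stop. Over 30 N would harm the handles.
- moving_bar: The moving handle: steel bar about 140 mm long, 12 mm thick, from z 45 to 65 mm, on the -y side, swinging towards +y (towards the fixed handle) as it closes. Its origin is on the pivot, at bench height.
- moving_grip (a point): Middle of the moving handle's outer side (facing -y) where it is best squeezed, 105 mm from the pivot, z 55 mm; it travels about 23 mm towards +y from open to locked.
- fixed_bar: The fixed handle: steel bar about 140 mm long, 12 mm thick, along x on the station's +y side (y 12 to 24 mm), from z 45 to 65 mm, rigid with the station. Origin and axes as the station's.
- fixed_grip (a point): Point on the fixed handle's outer side (facing +y) opposite the moving grip, station x -105, y 24, z 55 mm. Over both outer sides the handles measure about 67 mm here when open and 44 mm when locked. As only one handle moves, the middle between the two shifts towards +y by half of what they close.
- release (a joint): Angle of the release lever, a steel strip behind the handles' tail, about a vertical pivot at station x -160, y 12 mm; 0 = rest (light spring), 0.45 rad = its stop. Pushing its paddle towards the station's +y raises the value; with the pliers locked it frees them at about 0.2 rad and takes only 1 to 3 N.
- lever_pad (a point): Middle of the -y face of the lever's upright paddle (22 mm long, 5 mm thick, from z 46 to 80 mm), 50 mm from the lever's pivot, z 70 mm. It moves about 22 mm towards +y over the full swing.
- microplate: Bystander: white well plate 127 x 85 x 14 mm.
- tube_rack: Bystander: black rack with eight tubes, 60 x 120 x 62 mm.
- tip_box: Bystander: black tip box 85 x 120 x 57 mm.
- reagent_bottle: Bystander: amber glass jar, 56 mm across, 95 mm high.
Things that resemble listed ones, but are neither listed nor needed, are in the scene too. Of the things like the cartridge, leave any that is purple; of the rest the smaller one is meant.

How it is judged:
By the outcome, as a careful person would: the job done as asked, in the order asked, and still so for the second after the job is handed in, with the robot touching nothing.
It also fails if it takes over 72 s, if anything falls off the work surface, if the arm or the gripper's body presses on something with over 40 N, if the wrist force passes 120 N, or if a joint passes its speed limit or range.

## Working session

There is one attempt and no reset: what is moved stays moved. The work goes in short steps, Python scripts to look and compute and a tool call to move; the robot and the scene stay as the last step left them, time stands still between calls to the robot, and variables do not carry over. Pictures are saved under pics/ and viewed, at most 10 in all, crops included, and the job is handed in when it is done.

Besides the shell and the picture viewer there is one more tool, called after "Request:" in YAML: its name, and indented under it one key for each argument. drive_tool: Moves the arm, as the interface text tells. Its arguments: {"type":"object","properties":{"rows":{"type":"array"}},"required":["rows"]}

```bash
mkdir -p pics; cat > h.py <<'E'
import numpy as np, cv2
from station import sense, capture, finish_job, search_frame, masks_of
def world(p,mask=None):
    z=p["z_map"]; v,u=np.indices(z.shape)
    X=np.stack([(u-p["cx"])/p["fx"]*z,(v-p["cy"])/p["fy"]*z,z],-1)
    if "R" in p: W=(X-p["t"])@p["R"]
    else:
        T=p["T_tool_cam"]; W=X@T[:3,:3].T+T[:3,3]; W=W@np.array(p["ee"]).T+p["tp"]
    W[z<=0]=np.nan
    return W
def shot(n):
    s=sense(); p=capture(n); p["ee"]=s["ee_rot"]; p["tp"]=np.array(s["tcp_pos"]); return p
def save(p,f,crop=None,k=1):
    im=p["frame"][:,:,::-1]
    if crop: a,b,c,d=crop; im=im[b:d,a:c]
    cv2.imwrite("pics/"+f,cv2.resize(im,None,fx=k,fy=k,interpolation=cv2.INTER_CUBIC))
E
python3 - <<'E'
from h import *
a=shot("scene");b=shot("side")
im=np.hstack([a["frame"],b["frame"]])[:,:,::-1]
cv2.imwrite("pics/a.png",cv2.resize(np.vstack([a["frame"],b["frame"]])[:,:,::-1],None,fx=.78,fy=.78,interpolation=cv2.INTER_AREA))
s=sense();print(s["time_s"],s["ee_rot"],s["wrist_force"])
for n,p in(("scene",a),("side",b)):
    W=world(p)
    for l in["station","cartridge","cap","moving_bar","fixed_bar","release","lever_pad","moving_grip","microplate","tube_rack","tip_box","reagent_bottle"]:
        for d in masks_of(l,p)[:4]:
            m=d["region"]; w=W[m]; w=w[~np.isnan(w[:,0])]
            if len(w): print(n,l,round(d["p"],2),np.round(d["xy"]),m.sum(),np.round(np.median(w,0),3),np.round(np.percentile(w,2,0),3),np.round(np.percentile(w,98,0),3))
E
```

```text
0.1 [[-1.55872843e-04 -9.99998132e-01 -1.92661487e-03]
 [-9.99999983e-01  1.56062851e-04 -9.84726831e-05]
 [ 9.87731721e-05  1.92659949e-03 -9.99998139e-01]] [-0.54084198  0.03370645  0.16842676]
scene station 0.74 [254. 206.] 2486 [0.565 0.001 0.022] [ 0.504 -0.145  0.009] [0.611 0.177 0.076]
scene cartridge 0.84 [283. 179.] 268 [0.56  0.131 0.069] [0.531 0.117 0.036] [0.583 0.171 0.085]
scene cartridge 0.8 [296. 165.] 327 [0.526 0.267 0.047] [0.475 0.243 0.011] [0.537 0.309 0.077]
scene cartridge 0.63 [258. 161.] 203 [0.41  0.204 0.036] [0.38  0.189 0.007] [0.418 0.237 0.056]
scene moving_bar 0.47 [247. 210.] 239 [ 0.575 -0.047  0.061] [ 0.526 -0.106  0.017] [0.584 0.032 0.07 ]
scene moving_bar 0.42 [242. 199.] 228 [ 0.526 -0.027  0.064] [ 0.512 -0.093  0.048] [0.536 0.039 0.07 ]
scene fixed_bar 0.75 [249. 209.] 229 [ 0.575 -0.038  0.063] [ 0.526 -0.105  0.018] [0.584 0.034 0.07 ]
scene fixed_bar 0.59 [251. 206.] 201 [ 0.576 -0.043  0.064] [ 0.56  -0.105  0.049] [0.584 0.026 0.07 ]
scene fixed_bar 0.49 [246. 200.] 200 [ 0.527 -0.021  0.064] [ 0.517 -0.091  0.05 ] [0.536 0.039 0.07 
[... 1714 characters left out ...]
]
side release 0.16 [269. 360.] 2793 [0.519 0.435 0.016] [0.456 0.381 0.011] [0.583 0.478 0.018]
side moving_grip 0.67 [255. 189.] 133 [ 0.571 -0.016  0.066] [ 0.549 -0.098  0.046] [0.582 0.053 0.07 ]
side microplate 0.59 [266. 362.] 2861 [0.518 0.435 0.016] [0.456 0.38  0.006] [0.583 0.478 0.018]
side tube_rack 0.8 [214. 178.] 775 [ 0.702 -0.079  0.047] [ 0.673 -0.167  0.004] [ 0.735 -0.043  0.065]
side tip_box 0.78 [190. 239.] 1863 [0.725 0.169 0.055] [0.681 0.091 0.003] [0.778 0.211 0.06 ]
side tip_box 0.7 [254. 229.] 462 [0.554 0.158 0.078] [0.533 0.091 0.035] [0.579 0.17  0.083]
side reagent_bottle 0.54 [270. 123.] 109 [ 0.532 -0.428  0.037] [ 0.521 -0.444  0.01 ] [ 0.559 -0.421  0.096]
```

View pics/a.png

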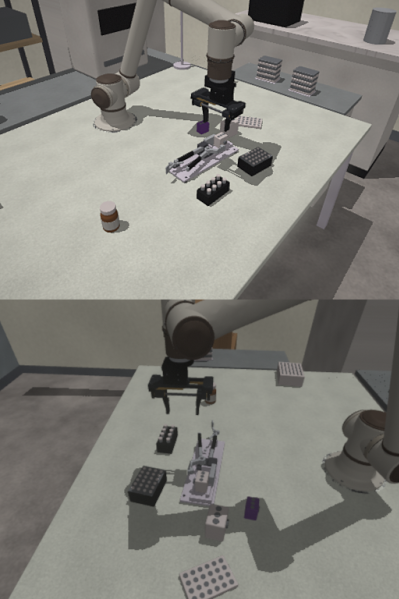

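The picture shows the station amid the bench. There are three cartridge-like things (scene pixels): (283,179) white in the nest, (296,165) white and larger on the bench, (258,161) purple. The one in the nest fits, being white and the smaller one. I'll confirm with a wrist view.

```bash
python3 - <<'E'
from h import *
p=shot("wrist"); save(p,"w1.png",k=1.5)
print(p["T_tool_cam"],p["fx"])
s=shot("side");save(s,"c1.png",(190,150,350,320),4)
E
```

```text
[[ 3.59110384e-04 -9.63505063e-01 -2.67689866e-01  7.35590859e-02]
 [ 9.99999702e-01  5.29030501e-04 -5.62640986e-04 -5.39981562e-04]
 [ 6.83723542e-04 -2.67689584e-01  9.63504966e-01 -1.73668295e-01]
 [ 0.00000000e+00  0.00000000e+00  0.00000000e+00  1.00000000e+00]] 302.66842985226043
```

View pics/w1.png

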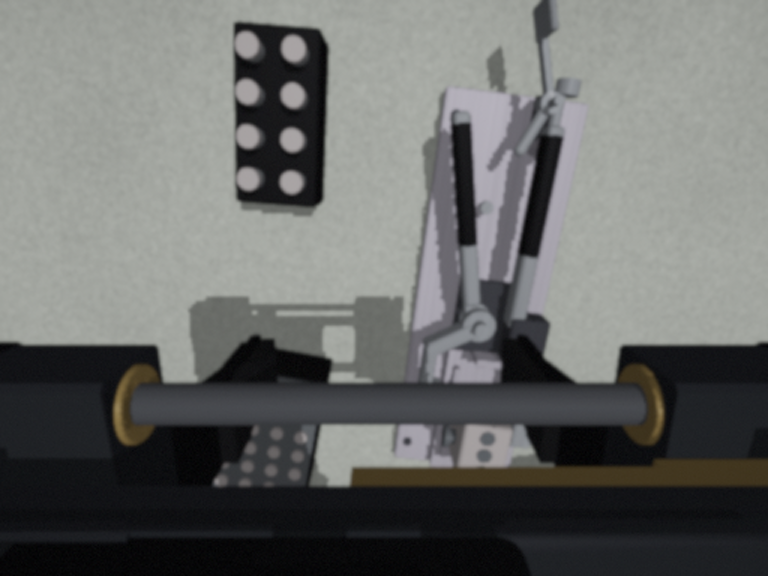

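View pics/c1.png

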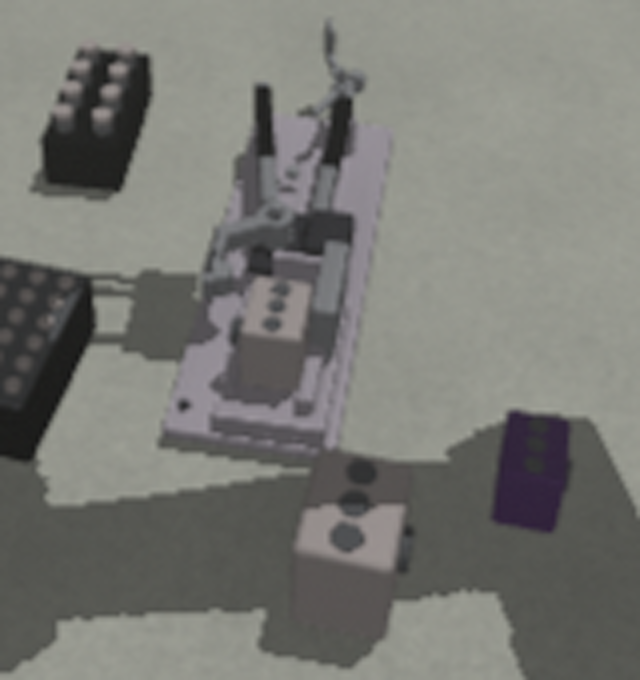

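Confirmed: the cartridge at side pixel ~(257,233) is white, in the nest, and smaller than the white one at (278,286); the purple one is at (323,266). The lever paddle points away behind the tail at wrist pixel ~(363,12). Now I'll fit the station pose.

```bash
python3 - <<'E'
from h import *
P=[]
for n in("wrist","side","scene"):
    p=shot(n);W=world(p)
    Q=W.reshape(-1,3); Q=Q[~np.isnan(Q[:,0])]
    k=(Q[:,0]>.46)&(Q[:,0]<.65)&(Q[:,1]>-.25)&(Q[:,1]<.24)
    Q=Q[k]
    for nm,(lo,hi) in dict(plate=(.011,.021),bars=(.060,.068)).items():
        A=Q[(Q[:,2]>lo)&(Q[:,2]<hi)]
        if nm=="plate":
            r=cv2.minAreaRect(A[:,:2].astype(np.float32)*1000); print(n,nm,len(A),r)
        else:
            for xs in((.50,.548),(.548,.60)):
                B=A[(A[:,0]>xs[0])&(A[:,0]<xs[1])&(A[:,1]<-.005)&(A[:,1]>-.10)]
                if len(B)>10:
                    f=np.polyfit(B[:,1],B[:,0],1); e=B[:,0]-np.polyval(f,B[:,1]); print(n,xs,len(B),f,"x@-.05",np.polyval(f,-.05),"spread",np.percentile(e,[2,98]),np.percentile(B[:,1],[0,100]),np.median(B[:,2]))
    # lever
    B=Q[(Q[:,1]<-.135)&(Q[:,2]>.04)]; 
    if len(B): print(n,"lever",len(B),np.round(B[np.argsort(B[:,1])][::max(1,len(B)//12)],3).tolist())
    for d in masks_of("cartridge",p)[:3]:
        w=W[d["region"]]; w=w[w[:,2]>.072]
        if len(w)>10: r=cv2.minAreaRect(w[:,:2].astype(np.float32)*1000);print("cart",np.round(d["xy"]),r,np.median(w[:,2]))
E
```

```text
wrist plate 9750 ((547.5084228515625, 35.67671203613281), (325.0956115722656, 110.59122467041016), 83.2391586303711)
wrist (0.5, 0.548) 1164 [0.11525622 0.52635239] x@-.05 0.5205895816044135 spread [-0.00654019  0.00530817] [-0.09962724 -0.00501371] 0.06468069666753444
wrist (0.548, 0.6) 1141 [-0.10274582  0.56735693] x@-.05 0.5724942230492456 spread [-0.00650903  0.00574037] [-0.09961775 -0.00522641] 0.06473345131095062
wrist lever 540 [[0.532, -0.172, 0.056], [0.531, -0.168, 0.071], [0.529, -0.166, 0.08], [0.53, -0.164, 0.077], [0.53, -0.161, 0.076], [0.53, -0.159, 0.054], [0.529, -0.157, 0.058], [0.528, -0.155, 0.071], [0.527, -0.153, 0.066], [0.527, -0.15, 0.052], [0.527, -0.145, 0.058], [0.523, -0.14, 0.06]]
cart [318. 293.] ((566.4033813476562, 61.62822341918945), (46.95566940307617, 188.83352661132812), 10.296222686767578) 0.07984545358344455
side plate 1397 ((547.902099609375, 36.10215759277344), (328.9204406738281, 110.38497161865234), 83.25398254394531)
side (0.5, 0.548) 74 [0.03656507 0.52222486] x@-.05 0.5203966094575431 spread [-0.00971457  0.01330417] [-0.09968375 -0.00
[... 1179 characters left out ...]
 0.0047775 ] [-0.09901827 -0.00709129] 0.06586809470877315
scene lever 58 [[0.532, -0.171, 0.064], [0.531, -0.17, 0.066], [0.531, -0.17, 0.081], [0.533, -0.167, 0.07], [0.531, -0.166, 0.079], [0.533, -0.164, 0.056], [0.531, -0.161, 0.08], [0.53, -0.16, 0.075], [0.53, -0.157, 0.058], [0.53, -0.156, 0.08], [0.528, -0.155, 0.067], [0.528, -0.151, 0.057], [0.527, -0.148, 0.07], [0.525, -0.143, 0.062], [0.523, -0.137, 0.062]]
cart [296. 166.] ((584.4378662109375, 131.92108154296875), (79.2073745727539, 395.35064697265625), 28.483734130859375) 0.07512229739884183
cart [282. 178.] ((556.410888671875, 140.72872924804688), (52.951881408691406, 40.56976318359375), 80.7933578491211) 0.08149222259503708
```

Request:
drive_tool:
  rows:
    - [0,-13.4,37.6,0,0,0,-0.0234]
    - [0,-13.4,37.6,0,0,0,-0.0234]
    - [0,-13.4,37.6,0,0,0,-0.0234]
    - [0,-13.4,37.6,0,0,0,-0.0234]
    - [0,-13.4,37.6,0,0,0,-0.0234]

```text
time_s: 2.12
tcp_pos: [0.5572, 0.1895, 0.2114]
ee_rot: [[-0.118, -0.993, 0.0], [-0.993, 0.118, 0.0], [-0.0, -0.0, -1.0]]
wrist_force: [-0.2, 0.0, -0.2]
gripper_width: 0.706
gripper_force: 0.0
```

Request:
drive_tool:
  rows:
    - [0,0,0,-20,0,0,0]
    - [0,0,0,-20,0,0,0]
    - [0,0,0,-20,0,0,0]
    - [0,0,0,0,0,0,0]

```text
time_s: 2.45
tcp_pos: [0.5552, 0.1873, 0.147]
ee_rot: [[-0.117, -0.993, -0.008], [-0.993, 0.117, -0.003], [0.004, 0.007, -1.0]]
wrist_force: [0.1, -1.4, -0.4]
gripper_width: 0.407
gripper_force: 0.0
```

```bash
cat >> h.py <<'E'
O=np.array([.5484,.0431]); th=np.radians(83.3); X=np.array([np.cos(th),np.sin(th)]); Y=np.array([-X[1],X[0]])
def st(p): d=np.asarray(p)[...,:2]-O; return np.stack([d@X,d@Y],-1)*1000
E
python3 - <<'E'
from h import *
s=sense();print(s["time_s"],s["tcp_pos"],st(s["tcp_pos"]),np.round(s["ee_rot"],3).tolist(),s["wrist_force"],s["gripper_width"])
p=shot("wrist");save(p,"w2.png",k=1.5)
E
```

```text
2.45 [0.55515866 0.18733048 0.14698222] [144.03401587  10.11497176] [[-0.117, -0.993, -0.008], [-0.993, 0.117, -0.003], [0.004, 0.007, -1.0]] [ 0.14968364 -1.43168638 -0.44238213] 0.40727495254725393
```

View pics/w2.png

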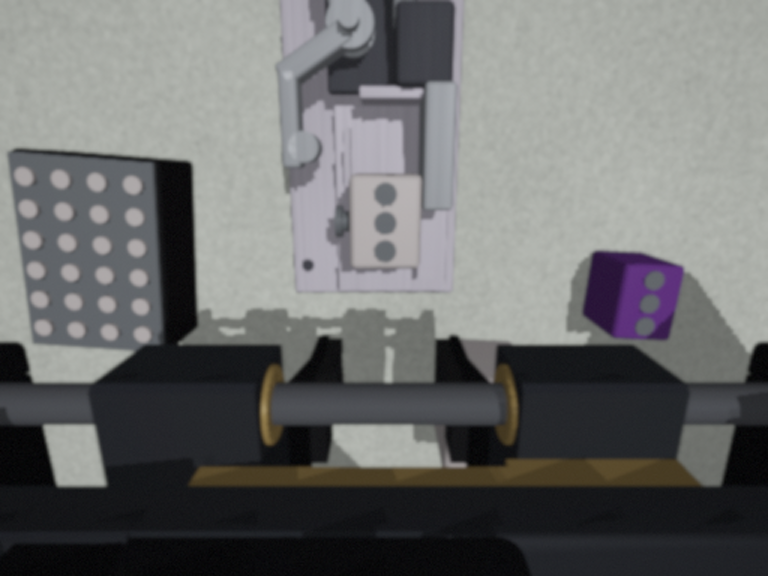

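Wrist view: the white cartridge is at (257,148) in 512-scale with its cap on the left (-y), the end stop at (260,61), and the fingers just beyond its +x end. I'll check the offsets and descend.

```bash
python3 - <<'E'
from h import *
p=shot("wrist");print(st(p["tp"]))
W=world(p);S=st(W);z=W[...,2]
m=masks_of("cartridge",p)
for d in m:
    k=d["region"]&(z>.074); 
    if k.sum()>20: print(d["p"],np.round(d["xy"]),np.percentile(S[k],[2,98],axis=0),np.median(z[k]))
k=(z>.011)&(z<.021)&(abs(S[...,1])<70)
print(k.sum(),np.percentile(S[k],[.5,99.5],axis=0))
k=(z>.068)&(z<.079)&(S[...,1]>25)&(S[...,1]<50)&(S[...,0]>20)&(S[...,0]<110)
print("jaw",k.sum(),np.percentile(S[k],[2,98],axis=0))
E
```

```text
[144.35533194   8.63985431]
0.93 [321. 232.] [[106.65181305  26.763112  ]
 [133.56917164  35.09887034]] 0.23494422689025168
0.78 [256. 143.] [[ 75.28134729 -10.14521413]
 [122.25231579  25.37641445]] 0.08000759769933168
5250 [[-24.17150243 -54.64101072]
 [193.4940297   62.32910622]]
jaw 1824 [[30.50195114 26.35760014]
 [92.63274499 43.45803605]]
```

Request:
drive_tool:
  rows:
    - [0,2,-1,-15,0,0,0]
    - [0,0,0,-15,0,0,0]
    - [0,0,0,-15,0,0,0]
    - [0,0,0,-15,0,0,0]
    - [0,0,0,-15,0,0,0]

```text
time_s: 3.02
tcp_pos: [0.5615, 0.1874, 0.0776]
ee_rot: [[-0.117, -0.993, 0.004], [-0.993, 0.117, 0.002], [-0.002, -0.003, -1.0]]
wrist_force: [-0.4, -0.4, 0.6]
gripper_width: 0.008
gripper_force: 0.0
```

Request:
drive_tool:
  rows:
    - [0,-3,0,-7,0,0,0]
    - [0,0,-3,0,0,0,0]
    - [0,-0.7,-6,0,0,0,0]
    - [0,-0.7,-6,0,0,0,0]
    - [0,-0.7,-6,0,0,0,0]

```text
time_s: 3.43
tcp_pos: [0.5556, 0.1657, 0.0705]
ee_rot: [[-0.117, -0.993, 0.002], [-0.993, 0.117, 0.001], [-0.001, -0.002, -1.0]]
wrist_force: [-0.3, -0.2, 0.6]
gripper_width: 0.006
gripper_force: 0.0
```

Request:
drive_tool:
  rows:
    - [0,-0.7,-6,0,0,0,0]
    - [0,-0.7,-6,0,0,0,0]
    - [0,-0.3,-3,0,0,0,0]
    - [0,0,0,0,0,0,0]

```text
time_s: 3.77
tcp_pos: [0.5531, 0.1502, 0.0694]
ee_rot: [[-0.118, -0.993, 0.0], [-0.993, 0.118, 0.0], [-0.0, -0.0, -1.0]]
wrist_force: [0.2, 0.7, 1.0]
gripper_width: -0.003
gripper_force: 0.0
```

```bash
cat > q.py <<'E'
from h import *
s=sense();print(s["time_s"],np.round(st(s["tcp_pos"]),1),s["tcp_pos"][2],s["wrist_force"],s["gripper_width"])
p=shot("wrist")
W=world(p);S=st(W);z=W[...,2]
for d in masks_of("cartridge",p):
    k=d["region"]&(z>.074)&(z<.09); 
    if k.sum()>20: print(d["p"],np.round(d["xy"]),np.percentile(S[k],[2,98],axis=0),np.median(z[k]))
E
python3 q.py
```

```text
3.7667 [106.9   7.8] 0.0693816220974129 [0.1932897  0.71542339 0.9948494 ] -0.0028314405787177883
0.62 [256. 199.] [[74.36046374 -9.88702175]
 [98.29961834 25.82985796]] 0.07991489403357757
```

```bash
python3 - <<'E'
from h import *
p=shot("wrist");save(p,"w3.png");s=shot("side")
W=world(s);S=st(W);z=W[...,2]
for d in masks_of("cartridge",s):
    k=d["region"]&(z>.076)&(z<.086); 
    if k.sum()>20: print(d["p"],np.round(d["xy"]),np.percentile(S[k],[2,98],axis=0),np.median(z[k]))
E
```

```text
0.92 [281. 284.] [[203.58379222  55.00486022]
 [262.22974411  95.28376252]] 0.07643894103547189
0.84 [255. 235.] [[ 78.30019911  -9.89017147]
 [125.07908121  26.31142797]] 0.08128105984928385
```

View pics/w3.png

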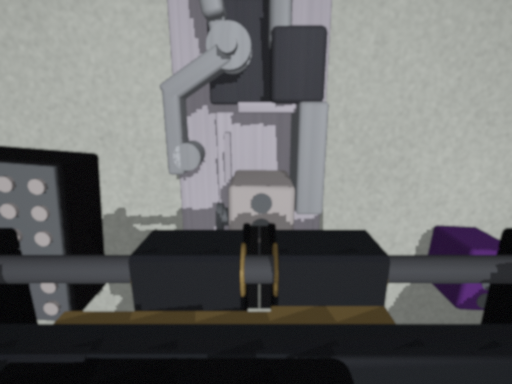

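```bash
python3 - <<'E'
from h import *
s=shot("side");save(s,"s4.png",(190,130,350,300),3.5)
E
```

```text
(no output)
```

View pics/s4.png

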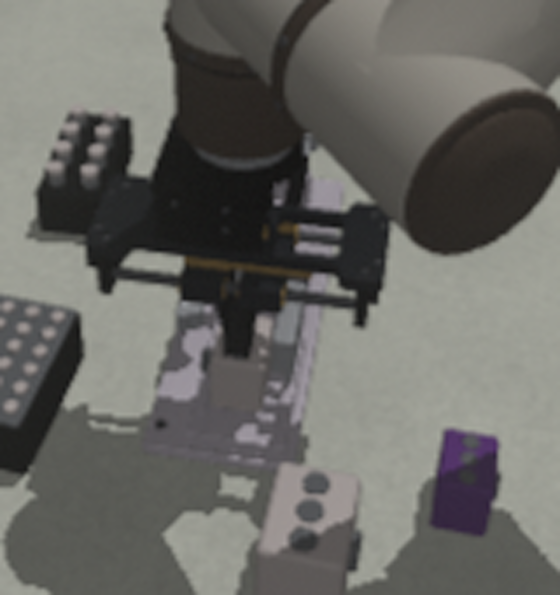

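```bash
python3 - <<'E'
from h import *
s=shot("side");W=world(s);S=st(W)
for r in range(206,252,3): print(r,[tuple(np.round([*S[r,c],W[r,c,2]*1000]).astype(int)) if W[r,c,2]>0 else None for c in (252,256,260,266)])
print(sense()["time_s"],sense()["tcp_pos"])
E
```

```text
206 [(np.int64(130), np.int64(-3), np.int64(176)), (np.int64(132), np.int64(7), np.int64(178)), (np.int64(131), np.int64(15), np.int64(180)), (np.int64(131), np.int64(29), np.int64(182))]
209 [(np.int64(139), np.int64(-1), np.int64(175)), (np.int64(103), np.int64(2), np.int64(142)), (np.int64(137), np.int64(17), np.int64(176)), (np.int64(135), np.int64(30), np.int64(176))]
212 [(np.int64(146), np.int64(0), np.int64(172)), (np.int64(139), np.int64(8), np.int64(167)), (np.int64(145), np.int64(18), np.int64(175)), (np.int64(143), np.int64(31), np.int64(175))]
215 [(np.int64(146), np.int64(0), np.int64(163)), (np.int64(112), np.int64(3), np.int64(131)), (np.int64(147), np.int64(18), np.int64(167)), (np.int64(146), np.int64(32), np.int64(168))]
218 [(np.int64(119), np.int64(-5), np.int64(126)), (np.int64(118), np.int64(5), np.int64(127)), (np.int64(118), np.int64(14), np.int64(129)), (np.int64(146), np.int64(32), np.int64(159))]
221 [(np.int64(120), np.int64(-5), np.int64(118)), (np.int64(118), np.int64(5), np.int64(117)), (np.int64(117), np.int64(14), np.int64(118)), (np.int64(81), np.in
[... 1201 characters left out ...]
, np.int64(51)), (np.int64(125), np.int64(16), np.int64(53)), (np.int64(114), np.int64(30), np.int64(43))]
245 [(np.int64(124), np.int64(-4), np.int64(35)), (np.int64(124), np.int64(6), np.int64(38)), (np.int64(124), np.int64(16), np.int64(40)), (np.int64(124), np.int64(31), np.int64(43))]
248 [(np.int64(131), np.int64(-3), np.int64(33)), (np.int64(128), np.int64(7), np.int64(31)), (np.int64(126), np.int64(17), np.int64(31)), (np.int64(134), np.int64(33), np.int64(44))]
251 [(np.int64(140), np.int64(-1), np.int64(32)), (np.int64(138), np.int64(9), np.int64(33)), (np.int64(134), np.int64(18), np.int64(30)), (np.int64(139), np.int64(34), np.int64(38))]
4.1167 [0.55323037 0.15130758 0.06909096]
```

The fingers seem to end about 30 mm higher than the stated TCP would have them, and the cartridge hasn't moved. I'll lift and measure the true tip height.

Request:
drive_tool:
  rows:
    - [0,0,0,20,0,0,0]
    - [0,0,0,20,0,0,0]
    - [0,0,0,20,0,0,0]
    - [0,0,0,0,0,0,0]
    - [0,0,0,0,0,0,0]

```text
time_s: 4.53
tcp_pos: [0.5538, 0.1516, 0.1304]
ee_rot: [[-0.116, -0.993, 0.002], [-0.993, 0.116, 0.002], [-0.002, -0.002, -1.0]]
wrist_force: [-0.5, 0.4, -1.1]
gripper_width: 0.002
gripper_force: 0.0
```

```bash
python3 - <<'E'
from h import *
print(sense()["tcp_pos"],st(sense()["tcp_pos"]))
for n in("side","scene"):
    s=shot(n);W=world(s);S=st(W);z=W[...,2]*1000
    k=(abs(S[...,0]-107)<14)&(abs(S[...,1]-7.5)<18)&(z>88)
    print(n,k.sum(),np.percentile(z[k],[0,1,5,25,50]) if k.any() else 0)
    for lo in range(84,170,8):
        q=k&(z>lo)&(z<=lo+8); 
        if q.any(): print(lo,q.sum(),np.round(np.percentile(S[q],[0,50,100],axis=0)).tolist())
    k=(abs(S[...,0]-107)<60)&(abs(S[...,1]-7.5)<100)&(z>100)&(abs(S[...,1]-7.5)>40)
    print("body",np.percentile(z[k],[0,1,5,25]))
    save(s,n+"5.png",(190,100,350,270),3.5)
E
```

```text
[0.5537945  0.15162681 0.13035431] [108.41501937   7.30424356]
side 325 [143.4852024  145.1434994  149.35248298 172.19576012 192.85733279]
140 11 [[99.0, -0.0], [117.0, 9.0], [119.0, 15.0]]
148 25 [[99.0, -3.0], [118.0, 9.0], [121.0, 15.0]]
156 21 [[101.0, -3.0], [118.0, 7.0], [120.0, 15.0]]
164 24 [[111.0, -3.0], [118.0, 6.0], [120.0, 16.0]]
body [215.11166781 218.52851442 227.22077944 249.35833321]
scene 177 [142.12977479 142.90488077 146.39641638 161.14626258 179.70871422]
140 12 [[97.0, -5.0], [103.0, 1.0], [117.0, 14.0]]
148 20 [[95.0, -4.0], [102.0, -1.0], [121.0, 14.0]]
156 17 [[97.0, -5.0], [101.0, 4.0], [114.0, 16.0]]
164 19 [[94.0, -6.0], [102.0, 1.0], [117.0, 18.0]]
body [212.98306191 215.29731527 221.85510304 248.69233624]
```

View pics/side5.png

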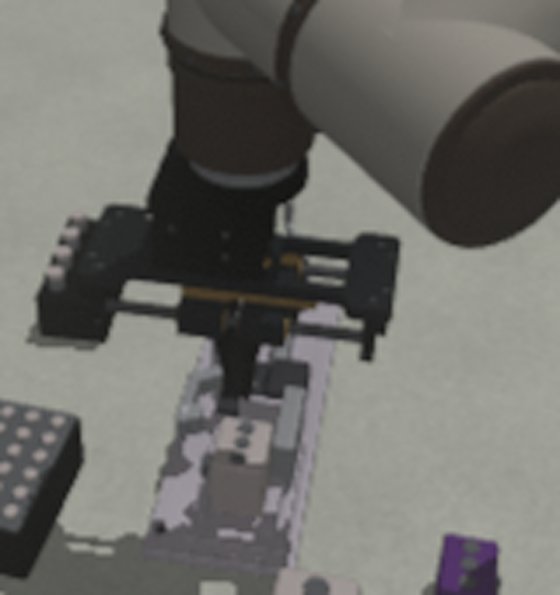

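The tips sit at z 142 when the reported TCP z is 130 (both cameras agree, and the body height agrees too). So the reported TCP lies 31 mm ahead of the true grasp point along z, with the lateral position fine. I'll correct all heights: reported z = true z − 31 mm. So the fingers just passed over the cartridge. Going back out and down.

Request:
drive_tool:
  rows:
    - [0,1.7,13,0,0,0,0]
    - [0,1.7,13,0,0,0,0]
    - [0,1.2,12,0,0,0,0]
    - [0,0,0,-15,0,0,0]
    - [0,0,0,-15,0,0,0]

```text
time_s: 5.05
tcp_pos: [0.5585, 0.1914, 0.0991]
ee_rot: [[-0.115, -0.993, 0.002], [-0.993, 0.115, 0.001], [-0.001, -0.002, -1.0]]
wrist_force: [-0.0, -0.3, -0.5]
gripper_width: 0.004
gripper_force: 0.0
```

Request:
drive_tool:
  rows:
    - [0,0,0,-16,0,0,0]
    - [0,0,0,-16,0,0,0]
    - [0,0,0,-16,0,0,0]
    - [0,0,0,-12,0,0,0]
    - [0,0,0,0,0,0,0]

```text
time_s: 5.47
tcp_pos: [0.5558, 0.1891, 0.0357]
ee_rot: [[-0.116, -0.993, -0.006], [-0.993, 0.116, -0.003], [0.004, 0.005, -1.0]]
wrist_force: [0.2, 0.2, -0.6]
gripper_width: 0.007
gripper_force: 0.0
```

```bash
python3 q.py
```

```text
5.4667 [145.9   9.6] 0.03574430466162738 [ 0.15126188  0.19929353 -0.6318767 ] 0.006975042728011349
0.9 [257. 168.] [[ 75.46177646  -9.86357365]
 [122.02695497  25.86880969]] 0.08002077279386798
0.41 [229.  77.] [[31.93195747 28.77499362]
 [91.17038078 43.21287947]] 0.07500284778614658
```

Request:
drive_tool:
  rows:
    - [0,-0.6,-7,0,0,0,0]
    - [0,-0.5,-4,0,0,0,0]
    - [0,-0.6,-5,0,0,0,0]
    - [0,-0.7,-6,0,0,0,0]
    - [0,-0.7,-6,0,0,0,0]

```text
time_s: 5.98
tcp_pos: [0.5554, 0.161, 0.04]
ee_rot: [[-0.117, -0.993, 0.002], [-0.993, 0.117, 0.001], [-0.002, -0.002, -1.0]]
wrist_force: [-0.0, 2.6, 1.1]
gripper_width: 0.007
gripper_force: 1.2
```

Request:
drive_tool:
  rows:
    - [0,-0.7,-6,0,0,0,0]
    - [0,-0.7,-6,0,0,0,0]
    - [0,-0.3,-3,0,0,0,0]
    - [0,0,0,0,0,0,0]

```text
time_s: 6.32
tcp_pos: [0.5528, 0.1451, 0.0393]
ee_rot: [[-0.118, -0.993, -0.0], [-0.993, 0.118, -0.0], [0.0, 0.0, -1.0]]
wrist_force: [-0.6, 0.5, -0.2]
gripper_width: 0.005
gripper_force: 0.3
```

```bash
python3 q.py
```

```text
6.3167 [101.8   7.5] 0.039285294458435635 [-0.55568628  0.53705326 -0.20373934] 0.0051201712635694395
```

Request:
drive_tool:
  rows:
    - [0,-0.2,-2,0,0,0,0]
    - [0,-0.2,-2,0,0,0,0]
    - [0,-0.1,-1,0,0,0,0]
    - [0,-0.1,-1,0,0,0,0]

```text
time_s: 6.75
tcp_pos: [0.5523, 0.1402, 0.0388]
ee_rot: [[-0.117, -0.993, -0.0], [-0.993, 0.117, 0.0], [-0.0, 0.0, -1.0]]
wrist_force: [-1.1, 5.0, -0.8]
gripper_width: 0.003
gripper_force: 2.7
```

Request:
drive_tool:
  rows:
    - [0,-0.1,-0.7,0,0,0,0]
    - [0,0,0,0,0,0,0]

```text
time_s: 6.92
tcp_pos: [0.5523, 0.1402, 0.039]
ee_rot: [[-0.117, -0.993, 0.001], [-0.993, 0.117, 0.001], [-0.001, -0.0, -1.0]]
wrist_force: [-0.3, 5.0, -2.4]
gripper_width: 0.005
gripper_force: 2.3
```

```bash
python3 q.py
```

```text
6.9167 [96.9  7.4] 0.03897577127367596 [-0.25303452  5.02447609 -2.39115416] 0.004859002989635606
0.87 [256. 183.] [[ 35.98233765 -10.58876917]
 [ 81.13893978  24.89032711]] 0.08014079952917078
```

Cartridge is home: it moved 39.5 mm and met firm resistance at the stop. Backing off, up, and over to the handles.

Request:
drive_tool:
  rows:
    - [0,0.6,5,0,0,0,0]
    - [0,0,0,25,0,0,0]
    - [0,0,0,30,0,0,0]
    - [30,0,0,30,0,0,0]
    - [100,-1.2,-34,0,0,0,0]

```text
time_s: 7.43
tcp_pos: [0.5568, 0.1144, 0.1308]
ee_rot: [[-0.109, -0.994, 0.013], [-0.994, 0.11, 0.003], [-0.005, -0.013, -1.0]]
wrist_force: [1.3, -0.9, 0.1]
gripper_width: 0.087
gripper_force: 0.0
```

Request:
drive_tool:
  rows:
    - [100,-1.2,-35,0,0,0,0]
    - [100,-1.2,-35,0,0,0,0]
    - [100,-1.2,-35,0,0,0,0]
    - [100,-1.2,-35,0,0,0,0]
    - [100,-1.2,-33,0,0,0,0]

```text
time_s: 7.85
tcp_pos: [0.5447, -0.0649, 0.1243]
ee_rot: [[-0.117, -0.993, -0.001], [-0.993, 0.117, -0.001], [0.001, 0.001, -1.0]]
wrist_force: [0.4, 0.0, -0.2]
gripper_width: 0.448
gripper_force: 0.0
```

Request:
drive_tool:
  rows:
    - [100,0,0,0,0,0,0]
    - [100,0,0,0,0,0,0]
    - [100,0,0,0,0,0,0]
    - [100,0,0,0,0,0,0]

```text
time_s: 8.18
tcp_pos: [0.5456, -0.062, 0.1241]
ee_rot: [[-0.116, -0.993, -0.0], [-0.993, 0.116, -0.0], [0.0, 0.0, -1.0]]
wrist_force: [-0.5, -0.6, 0.7]
gripper_width: 0.757
gripper_force: 0.0
```

```bash
cat > r.py <<'E'
from h import *
s=sense();print(s["time_s"],np.round(st(s["tcp_pos"]),1),s["tcp_pos"][2],s["wrist_force"],s["gripper_width"])
for n in("scene","side"):
    p=shot(n);W=world(p);S=st(W);z=W[...,2]
    k=(z>.011)&(z<.020)&(abs(S[...,1])<58)&(S[...,0]>-174)&(S[...,0]<160)
    print(n,"plate",cv2.minAreaRect(W[k][:,:2].astype(np.float32)*1000))
    for d in masks_of("cartridge",p):
        k=d["region"]&(z>.076)&(z<.086)
        if k.sum()>20: print("cart",np.percentile(S[k],[2,98],axis=0).round(1).tolist())
    for nm,ys in(("fix",(8,30)),("mov",(-50,-5))):
        k=(z>.060)&(z<.068)&(S[...,1]>ys[0])&(S[...,1]<ys[1])&(S[...,0]>-135)&(S[...,0]<-30)
        if k.sum()>15:
            f=np.polyfit(S[k][:,0],S[k][:,1],1); print(nm,k.sum(),"y@-105",np.polyval(f,-105).round(1),f[0].round(3))
    k=(z>.05)&(z<.084)&(S[...,0]<-193)&(S[...,0]>-230)&(abs(S[...,1])<40)
    if k.any(): print("pad",k.sum(),np.percentile(S[k],[2,50,98],axis=0).round(1).tolist())
E
python3 r.py
```

```text
8.1833 [-104.7   -9.5] 0.12412252521718029 [-0.50410179 -0.58717653  0.68524   ] 0.7567210500180112
scene plate ((553.7242431640625, 36.95838928222656), (326.1759338378906, 109.00543212890625), 82.21077728271484)
cart [[196.4, 42.9], [259.0, 92.0]]
cart [[37.2, -13.9], [81.8, 21.6]]
fix 91 y@-105 14.5 -0.009
mov 73 y@-105 -39.8 0.178
pad 44 [[-215.2, -10.2], [-204.5, -5.9], [-193.9, -0.8]]
side plate ((547.9745483398438, 37.61444091796875), (327.140625, 110.583251953125), 83.27875518798828)
cart [[41.7, -10.5], [85.7, 25.5]]
fix 85 y@-105 18.7 -0.004
mov 91 y@-105 -38.2 0.225
pad 20 [[-213.3, -6.7], [-201.0, -3.7], [-194.0, 0.7]]
```

Request:
drive_tool:
  rows:
    - [100,0,0,-15,0,0,0]
    - [100,0,0,-15,0,0,0]
    - [100,0,0,-10,0,0,0]
    - [100,0,0,0,0,0,0]
    - [100,0,0,0,0,0,0]

```text
time_s: 8.8
tcp_pos: [0.5456, -0.0625, 0.0838]
ee_rot: [[-0.116, -0.993, -0.001], [-0.993, 0.116, -0.001], [0.001, 0.001, -1.0]]
wrist_force: [-0.4, -0.8, 0.7]
gripper_width: 0.997
gripper_force: 0.0
```

Request:
drive_tool:
  rows:
    - [100,0,0,-15,0,0,0]
    - [100,0,0,-15,0,0,0]
    - [100,0,0,-15,0,0,0]
    - [100,0,0,-15,0,0,0]
    - [100,0,0,0,0,0,0]

```text
time_s: 9.22
tcp_pos: [0.5443, -0.0627, 0.0224]
ee_rot: [[-0.117, -0.993, -0.004], [-0.993, 0.117, -0.0], [0.001, 0.004, -1.0]]
wrist_force: [0.3, -1.0, 0.4]
gripper_width: 0.999
gripper_force: 0.0
```

Request:
drive_tool:
  rows:
    - [85,0,0,0,0,0,0]
    - [85,0,0,0,0,0,0]
    - [85,0,0,0,0,0,0]

```text
time_s: 9.47
tcp_pos: [0.5468, -0.0625, 0.0256]
ee_rot: [[-0.116, -0.993, 0.003], [-0.993, 0.116, 0.0], [-0.001, -0.003, -1.0]]
wrist_force: [0.2, -0.1, 0.0]
gripper_width: 0.882
gripper_force: 0.0
```

```bash
python3 - <<'E'
from h import *
s=sense();print(s["time_s"],st(s["tcp_pos"]),s["tcp_pos"],s["gripper_width"])
p=shot("wrist");save(p,"w6.png");sd=shot("side")
W=world(p);S=st(W);z=W[...,2]
for x in(-135,-130,-125,-120,-90,-85):
    k=(abs(S[...,0]-x)<2)&(z>.059)&(z<.070)&(abs(S[...,1])<60)
    print(x,np.round(np.sort(S[k][:,1])[::max(1,k.sum()//12)],1))
W=world(sd);S=st(W);z=W[...,2]
k=(abs(S[...,0]+105)<14)&(abs(S[...,1])<75)&(z>.07)&(z<.10)
print(np.round(np.sort(S[k][:,1])[::max(1,k.sum()//20)],0))
E
```

```text
9.4667 [-105.08863331  -10.74667597] [ 0.54681251 -0.06252477  0.02556826] 0.8818286295079573
-135 [-50.  -47.  -44.6 -42.3 -40.2 -38.4   0.3  12.7  14.4  16.6  19.1  21.4
  24.9]
-130 [-48.9 -45.5 -43.6 -41.3 -39.1 -37.2  -2.   12.4  14.3  16.4  18.9  21.5
  24.7]
-125 [-48.6 -44.8 -42.6 -40.5 -38.4 -36.4 -34.9  13.1  15.   17.2  19.3  21.4
  23.7]
-120 [-47.1 -43.7 -41.5 -39.3 -37.2 -35.3 -33.9  13.1  15.   16.9  19.   21.4
  23.9]
-90 [-40.5 -36.9 -34.6 -32.4 -30.4 -28.6 -27.2  13.2  15.4  17.6  19.5  21.7]
-85 [-39.3 -35.7 -33.2 -31.2 -29.5 -27.6 -25.8  13.2  15.2  17.   19.4  21.5
  24.7]
[-63. -60. -60. -58. -57. -57. -55. -55. -54. -53. -52. -52. -50. -50.
  27.  28.  30.  31.  33.  34.  34.  36.  39.]
```

View pics/w6.png

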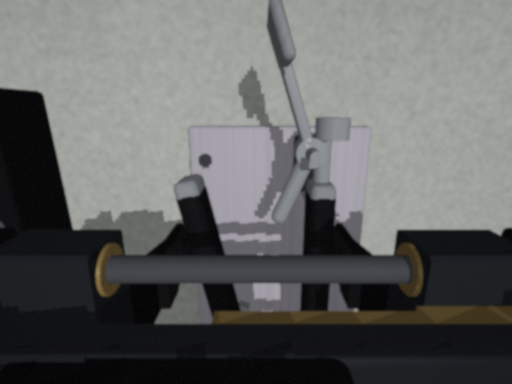

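Fingers straddle both handles (moving at pixel (200,230), fixed at (318,230)); the lever paddle is at (282,28). Handle edges match expectations. Closing to contact.

Request:
drive_tool:
  rows:
    - [80,0,0,0,0,0,0]
    - [80,0,0,0,0,0,0]
    - [80,0,0,0,0,0,0]
    - [78,0,0,0,0,0,0]
    - [78,0,0,0,0,0,0]

```text
time_s: 9.98
tcp_pos: [0.5452, -0.0627, 0.0244]
ee_rot: [[-0.118, -0.993, -0.001], [-0.993, 0.118, 0.0], [0.0, 0.001, -1.0]]
wrist_force: [-2.4, 0.7, 3.0]
gripper_width: 0.784
gripper_force: 13.7
```

```bash
cat > f.py <<'E'
from h import *
s=sense();w=np.array(s["wrist_force"])[:2];print(s["time_s"],"xy",st(s["tcp_pos"]).round(1),"z",round(s["tcp_pos"][2],4),"Fx,Fy st",round(w@X,2),round(w@Y,2),"w",round(s["gripper_width"]*87,1),"gf",s["gripper_force"])
E
python3 f.py
```

```text
9.9833 xy [-105.4   -9.1] z 0.0244 Fx,Fy st 0.38 2.46 w 68.2 gf 13.685371780302376
```

Request:
drive_tool:
  rows:
    - [77,-0.8,0.1,0,0,0,0]
    - [76,-0.4,0.05,0,0,0,0]
    - [75,-0.4,0.05,0,0,0,0]
    - [74,-0.4,0.05,0,0,0,0]
    - [74,0,0,0,0,0,0]

```text
time_s: 10.4
tcp_pos: [0.5435, -0.0624, 0.0244]
ee_rot: [[-0.117, -0.993, -0.0], [-0.993, 0.117, -0.0], [0.0, 0.0, -1.0]]
wrist_force: [-1.5, 0.4, 6.3]
gripper_width: 0.75
gripper_force: 15.1
```

```bash
python3 f.py
```

```text
10.4 xy [-105.4   -7.4] z 0.0244 Fx,Fy st 0.23 1.56 w 65.2 gf 15.062502339715138
```

Request:
drive_tool:
  rows:
    - [72.5,-0.7,0.1,0.2,0,0,0]
    - [71,-0.65,0.1,0.2,0,0,0]
    - [69.5,-0.65,0.1,0,0,0,0]
    - [68,-0.65,0.1,0,0,0,0]
    - [68,0,0,0,0,0,0]

```text
time_s: 10.82
tcp_pos: [0.5409, -0.0621, 0.0244]
ee_rot: [[-0.117, -0.993, -0.0], [-0.993, 0.117, -0.0], [0.0, 0.0, -1.0]]
wrist_force: [-1.1, -0.7, 2.2]
gripper_width: 0.694
gripper_force: 13.3
```

```bash
python3 f.py
```

```text
10.8167 xy [-105.4   -4.9] z 0.0244 Fx,Fy st -0.86 1.04 w 60.4 gf 13.320104425074533
```

Request:
drive_tool:
  rows:
    - [66.5,-0.65,0.1,0,0,0,0]
    - [65,-0.65,0.1,0,0,0,0]
    - [63.5,-0.65,0.1,0,0,0,0]
    - [62,-0.65,0.1,0,0,0,0]
    - [62,0,0,0,0,0,0]

```text
time_s: 11.23
tcp_pos: [0.5383, -0.0618, 0.0245]
ee_rot: [[-0.117, -0.993, -0.0], [-0.993, 0.117, -0.0], [0.0, 0.0, -1.0]]
wrist_force: [0.2, -2.5, 0.6]
gripper_width: 0.627
gripper_force: 10.4
```

```bash
python3 f.py
```

```text
11.2333 xy [-105.3   -2.2] z 0.0245 Fx,Fy st -2.48 -0.48 w 54.5 gf 10.407794412894873
```

Request:
drive_tool:
  rows:
    - [60.5,-0.6,0.1,0,0,0,0]
    - [59,-0.6,0.1,0,0,0,0]
    - [57.5,-0.6,0.1,0,0,0,0]
    - [56,-0.6,0.1,0,0,0,0]
    - [56,0,0,0,0,0,0]

```text
time_s: 11.65
tcp_pos: [0.5356, -0.0614, 0.0244]
ee_rot: [[-0.117, -0.993, -0.001], [-0.993, 0.117, -0.0], [0.0, 0.001, -1.0]]
wrist_force: [0.3, -4.0, -1.4]
gripper_width: 0.565
gripper_force: 6.7
```

```bash
python3 f.py
```

```text
11.65 xy [-105.3    0.5] z 0.0244 Fx,Fy st -3.95 -0.75 w 49.1 gf 6.741424489773635
```

Request:
drive_tool:
  rows:
    - [54.5,-0.6,-0.2,0,0,0,0]
    - [53,-0.6,-0.2,0,0,0,0]
    - [52,-0.5,0.1,0,0,0,0]
    - [51,-0.4,0.05,0,0,0,0]
    - [51,0,0,0,0,0,0]

```text
time_s: 12.07
tcp_pos: [0.5333, -0.0612, 0.0244]
ee_rot: [[-0.117, -0.993, -0.001], [-0.993, 0.117, 0.0], [-0.0, 0.001, -1.0]]
wrist_force: [-1.9, 0.1, 0.4]
gripper_width: 0.515
gripper_force: 1.6
```

```bash
python3 f.py
```

```text
12.0667 xy [-105.3    2.8] z 0.0244 Fx,Fy st -0.14 1.92 w 44.8 gf 1.5892898120364407
```

Request:
drive_tool:
  rows:
    - [50.5,-0.2,0,0,0,0,0]
    - [50,-0.2,0,0,0,0,0]
    - [50,0,0,0,0,0,0]
    - [50,0,0,0,0,0,0]

```text
time_s: 12.4
tcp_pos: [0.5329, -0.0611, 0.0244]
ee_rot: [[-0.117, -0.993, -0.001], [-0.993, 0.117, 0.0], [-0.0, 0.001, -1.0]]
wrist_force: [-3.9, 2.5, 1.3]
gripper_width: 0.503
gripper_force: 10.2
```

```bash
python3 f.py
```

```text
12.4 xy [-105.3    3.3] z 0.0244 Fx,Fy st 2.0 4.13 w 43.7 gf 10.186337804188952
```

Rise in force at 43.7 mm = stop reached; now let go.

Request:
drive_tool:
  rows:
    - [55,0,0,0,0,0,0]
    - [65,0,0,0,0,0,0]
    - [75,0,0,0,0,0,0]
    - [75,0,0,0,0,0,0]
    - [75,0,0,0,0,0,0]

```text
time_s: 12.82
tcp_pos: [0.5342, -0.0615, 0.0248]
ee_rot: [[-0.117, -0.993, 0.001], [-0.993, 0.117, 0.0], [-0.0, -0.001, -1.0]]
wrist_force: [0.0, -0.1, -0.1]
gripper_width: 0.72
gripper_force: 0.0
```

Request:
drive_tool:
  rows:
    - [75,0,0,20,0,0,0]
    - [75,0,0,25,0,0,0]
    - [75,0,0,30,0,0,0]
    - [75,0,0,30,0,0,0]
    - [75,0,0,0,0,0,0]

```text
time_s: 13.23
tcp_pos: [0.5381, -0.0614, 0.1361]
ee_rot: [[-0.115, -0.993, 0.013], [-0.993, 0.115, 0.0], [-0.002, -0.013, -1.0]]
wrist_force: [-0.1, -0.4, -0.7]
gripper_width: 0.751
gripper_force: 0.0
```

```bash
python3 f.py; python3 r.py; python3 - <<'E'
from h import *
p=shot("wrist")
W=world(p);S=st(W);z=W[...,2]
for x in(-135,-120,-105,-90):
    k=(abs(S[...,0]-x)<2)&(z>.059)&(z<.070)&(abs(S[...,1])<60)
    print(x,np.round(np.sort(S[k][:,1])[::max(1,k.sum()//12)],1))
k=(z>.05)&(z<.084)&(S[...,0]<-190)&(S[...,0]>-230)&(abs(S[...,1])<40)
q=S[k];
for a in range(-226,-188,5):
    m=abs(q[:,0]-a)<2.5
    if m.any(): print("lever x",a,m.sum(),np.percentile(q[m,1],[2,50,98]).round(1),np.percentile(z[k][m],[5,95]).round(3))
E
```

```text
13.2333 xy [-105.    -1.9] z 0.1361 Fx,Fy st -0.37 0.02 w 65.4 gf 0.0
13.2333 [-105.    -1.9] 0.13608581982367618 [-0.05988219 -0.36823649 -0.65924113] 0.7511685951475283
scene plate ((552.0474853515625, 37.04997253417969), (327.1118469238281, 107.30034637451172), 82.70106506347656)
cart [[201.3, 49.1], [260.7, 94.6]]
cart [[37.3, -12.5], [85.3, 22.4]]
cart [[-214.3, -12.9], [85.1, 40.9]]
fix 90 y@-105 14.9 -0.009
mov 97 y@-105 -17.0 0.003
pad 47 [[-214.9, -9.1], [-206.1, -6.2], [-193.4, -0.5]]
side plate ((547.8413696289062, 36.81922912597656), (327.478515625, 110.6190185546875), 83.08914184570312)
cart [[201.9, 54.0], [263.4, 85.5]]
cart [[39.0, -8.7], [86.4, 27.0]]
fix 79 y@-105 18.8 -0.012
mov 92 y@-105 -13.4 -0.001
pad 20 [[-214.7, -7.0], [-201.7, -4.1], [-195.5, 0.6]]
-135 [-19.8 -17.1 -14.7 -12.3 -10.7  -8.3   1.2  12.4  14.8  17.1  19.5  21.9
  24.6]
-120 [-19.2 -17.5 -15.7 -13.4 -11.7  -9.3  -7.8  13.4  15.   17.3  19.   21.3
  23. ]
-105 [-19.6 -17.8 -15.3 -13.6 -11.9  -9.5  -7.3  13.4  15.1  16.7  19.2  20.8
  23.4]
-90 [-20.1 -18.  -15.6 -13.9 -11.4  -9.8  -8.1  12.9  15.3  17.   19.4  21.2
  22.9]
lever x -216 43 [-8.2 -6.  -3.4] [0.078 0.081]
lever x -211 63 [-7.5 -4.7 -2. ] [0.077 0.08 ]
lever x -206 63 [-5.8 -2.7  0. ] [0.078 0.081]
lever x -201 56 [-4.1 -1.4  1.4] [0.078 0.081]
lever x -196 67 [-2.6  0.   2.8] [0.059 0.08 ]
lever x -191 34 [-1.   2.   4.3] [0.059 0.061]
```

Locked: the bars are parallel (moving outer side y −20), and the station hasn't moved. Now to the lever, with fingers shut, on the paddle's −y side.

Request:
drive_tool:
  rows:
    - [0,5.5,-26.5,0,0,0,0]
    - [0,5.5,-26.5,0,0,0,0]
    - [0,5.5,-26.5,0,0,0,0]
    - [0,5.5,-26.5,0,0,0,0]
    - [0,0,0,0,0,0,0]

```text
time_s: 13.9
tcp_pos: [0.5555, -0.1709, 0.1277]
ee_rot: [[-0.12, -0.993, -0.003], [-0.993, 0.12, -0.001], [0.001, 0.002, -1.0]]
wrist_force: [0.3, 0.0, 0.1]
gripper_width: 0.456
gripper_force: 0.0
```

Request:
drive_tool:
  rows:
    - [0,0,0,0,0,0,0]
    - [0,0,0,0,0,0,0]
    - [0,0,0,0,0,0,0]
    - [0,0,0,0,0,0,0]
    - [0,0,0,0,0,0,0]

```text
time_s: 14.32
tcp_pos: [0.5555, -0.1666, 0.1296]
ee_rot: [[-0.115, -0.993, -0.0], [-0.993, 0.115, 0.0], [-0.0, 0.0, -1.0]]
wrist_force: [0.4, 0.0, 0.0]
gripper_width: 0.074
gripper_force: 0.0
```

```bash
python3 f.py; python3 - <<'E'
from h import *
for n in("scene","side"):
    p=shot(n);W=world(p);S=st(W);z=W[...,2]
    k=(z>.125)&(z<.16)&(S[...,0]<-180)&(S[...,0]>-240)&(abs(S[...,1]+30)<35)
    if k.any(): print(n,z[k].min(),np.percentile(S[k],[2,98],axis=0).round(1))
E
```

```text
14.3167 xy [-207.5  -31.5] z 0.1296 Fx,Fy st 0.08 -0.35 w 6.4 gf 0.0
scene 0.1422266088858454 [[-217.   -46.8]
 [-198.2  -22.7]]
side 0.14347066524010538 [[-217.6  -43.8]
 [-194.8  -21.8]]
```

Request:
drive_tool:
  rows:
    - [0,0,0,-20,0,0,0]
    - [0,0,0,-20,0,0,0]
    - [0,0,0,-20,0,0,0]
    - [0,0,0,-20,0,0,0]
    - [0,0,0,-5,0,0,0]

```text
time_s: 14.83
tcp_pos: [0.5532, -0.1669, 0.0415]
ee_rot: [[-0.117, -0.993, -0.006], [-0.993, 0.117, 0.001], [-0.0, 0.006, -1.0]]
wrist_force: [-0.4, -0.6, -0.3]
gripper_width: 0.008
gripper_force: 0.0
```

Request:
drive_tool:
  rows:
    - [0,-3,0.3,0,0,0,0]
    - [0,-3,0.3,0,0,0,0]
    - [0,-3,0.4,0,0,0,0]
    - [0,-2,0.2,0,0,0,0]
    - [0,-2,0.2,0,0,0,0]

```text
time_s: 15.25
tcp_pos: [0.5429, -0.1661, 0.0458]
ee_rot: [[-0.117, -0.993, 0.002], [-0.993, 0.117, -0.0], [-0.0, -0.002, -1.0]]
wrist_force: [-0.1, -0.2, -0.2]
gripper_width: 0.003
gripper_force: 0.0
```

Request:
drive_tool:
  rows:
    - [0,-2,0.2,0,0,0,0]
    - [0,-2,0.2,0,0,0,0]
    - [0,-2,0.2,0,0,0,0]
    - [0,-2,0.3,0,0,0,0]

```text
time_s: 15.58
tcp_pos: [0.5357, -0.1655, 0.0452]
ee_rot: [[-0.116, -0.993, 0.003], [-0.993, 0.116, -0.001], [0.0, -0.003, -1.0]]
wrist_force: [2.3, -1.2, -0.5]
gripper_width: 0.009
gripper_force: 1.5
```

```bash
cat > l.py <<'E'
from h import *
import subprocess
p=shot("wrist")
W=world(p);S=st(W);z=W[...,2]
k=(z>.05)&(z<.084)&(S[...,0]<-190)&(S[...,0]>-230)&(abs(S[...,1])<40); q=S[k]
for a in range(-226,-188,5):
    m=abs(q[:,0]-a)<2.5
    if m.any(): print("lever x",a,m.sum(),np.percentile(q[m,1],[2,50,98]).round(1))
p=shot("side");W=world(p);S=st(W);z=W[...,2]
k=(z>.060)&(z<.070)&(S[...,1]>-55)&(S[...,1]<-5)&(S[...,0]>-135)&(S[...,0]<-30)
f=np.polyfit(S[k][:,0],S[k][:,1],1); print("mov",k.sum(),"y@-105",np.polyval(f,-105).round(1),f[0].round(3))
E
python3 f.py; python3 l.py
```

```text
15.5833 xy [-208.7  -11.8] z 0.0452 Fx,Fy st -0.91 -2.4 w 0.8 gf 1.522182384323969
lever x -221 655 [-20.7 -11.8  -0. ]
lever x -216 107 [-17.2 -12.2   1.4]
lever x -211 3 [-12.7 -12.2 -12.2]
mov 105 y@-105 -13.6 -0.001
```

Request:
drive_tool:
  rows:
    - [0,-2,0.2,0,0,0,0]
    - [0,-2,0.2,0,0,0,0]
    - [0,-2,0.3,0,0,0,0]
    - [0,-1,0.1,0,0,0,0]

```text
time_s: 16.02
tcp_pos: [0.5264, -0.1641, 0.0442]
ee_rot: [[-0.117, -0.993, -0.002], [-0.993, 0.117, 0.0], [-0.0, 0.002, -1.0]]
wrist_force: [0.9, 0.1, 0.1]
gripper_width: 0.004
gripper_force: 0.5
```

```bash
python3 f.py; python3 l.py
```

```text
16.0167 xy [-208.4   -2.3] z 0.0442 Fx,Fy st 0.18 -0.84 w 0.3 gf 0.48744534788056626
lever x -221 592 [-11.4  -1.5  10.6]
lever x -216 215 [-8.3 -3.   2. ]
lever x -211 3 [-3.4 -3.  -3. ]
mov 106 y@-105 -37.8 0.205
```

Pliers sprang open. Back off, lift away, and check.

Request:
drive_tool:
  rows:
    - [0,5,-0.5,0,0,0,0]
    - [0,6,-0.6,0,0,0,0]
    - [0,7,-1,0,0,0,0]
    - [0,8,-1,0,0,0,0]
    - [0,0,0,20,0,0,0]

```text
time_s: 16.53
tcp_pos: [0.5527, -0.1673, 0.061]
ee_rot: [[-0.117, -0.993, -0.007], [-0.993, 0.117, 0.001], [-0.0, 0.007, -1.0]]
wrist_force: [-0.1, -0.1, 0.1]
gripper_width: 0.006
gripper_force: 0.0
```

Request:
drive_tool:
  rows:
    - [0,0,0,30,0,0,0]
    - [0,0,0,35,0,0,0]
    - [0,0,35,30,0,0,0]
    - [0,0,40,25,0,0,0]
    - [0,0,40,0,0,0,0]

```text
time_s: 16.95
tcp_pos: [0.5573, -0.0602, 0.1844]
ee_rot: [[-0.118, -0.993, 0.011], [-0.993, 0.118, -0.0], [-0.001, -0.011, -1.0]]
wrist_force: [2.2, -0.1, 0.0]
gripper_width: 0.007
gripper_force: 0.0
```

Request:
drive_tool:
  rows:
    - [0,0,40,0,0,0,0]
    - [0,0,40,0,0,0,0]
    - [0,0,40,0,0,0,0]
    - [0,0,0,0,0,0,0]
    - [0,0,0,0,0,0,0]

```text
time_s: 17.37
tcp_pos: [0.554, 0.0618, 0.1786]
ee_rot: [[-0.113, -0.994, -0.0], [-0.994, 0.113, -0.0], [0.0, 0.0, -1.0]]
wrist_force: [0.3, 0.3, 0.3]
gripper_width: 0.001
gripper_force: 0.0
```

```bash
python3 f.py; python3 r.py; python3 q.py; python3 - <<'E'
from h import *
p=shot("wrist");W=world(p);S=st(W);z=W[...,2]
k=(z>.045)&(z<.066)&(S[...,0]>48)&(S[...,0]<76)&(S[...,1]<-10)&(S[...,1]>-26)
print("cap",k.sum(),np.percentile(S[k],[2,50,98],axis=0).round(1).tolist() if k.any() else 0)
save(p,"w7.png",k=1.5)
E
```

```text
17.3667 xy [19.2 -3.3] z 0.1786 Fx,Fy st 0.38 -0.26 w 0.1 gf 0.0
17.3667 [19.2 -3.3] 0.17864738397823832 [0.30141245 0.34559607 0.32954781] 0.0008062518057608536
scene plate ((551.6392211914062, 38.021087646484375), (327.77716064453125, 108.30255126953125), 83.06778717041016)
cart [[200.8, 45.2], [258.2, 91.8]]
cart [[-213.8, -11.4], [83.2, 41.8]]
fix 92 y@-105 14.2 0.008
mov 87 y@-105 -39.8 0.186
pad 49 [[-215.0, -10.4], [-204.6, -6.7], [-193.7, -2.2]]
side plate ((548.3783569335938, 37.52406311035156), (325.9482727050781, 110.59686279296875), 83.32552337646484)
cart [[201.6, 51.1], [264.2, 94.9]]
cart [[38.9, -8.9], [86.4, 26.9]]
fix 82 y@-105 17.9 0.015
mov 80 y@-105 -38.8 0.215
pad 20 [[-211.2, -6.4], [-200.1, -3.8], [-194.6, -0.6]]
17.5667 [15.8 -3.4] 0.17861693454804212 [ 0.69754557 -1.63135038 -0.08766777] 0.0057050312074835565
0.95 [274. 214.] [[35.2130473  -9.19970347]
 [51.83341148 26.67342492]] 0.0798136807480881
0.62 [262. 102.] [[ -2.72902931 -12.37140289]
 [ 53.80102328  42.89320675]] 0.07492494180857613
cap 18 [[53.3, -14.5], [53.9, -12.4], [55.4, -11.2]]
```

View pics/w7.png

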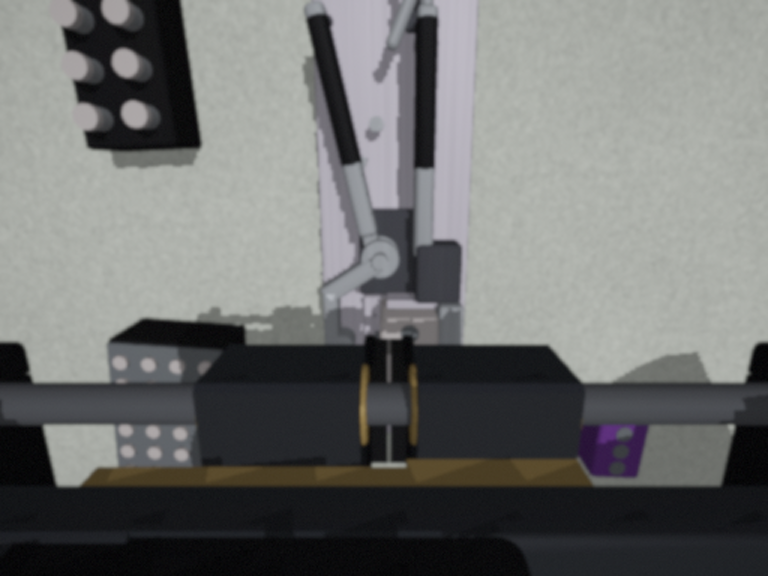

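Pliers are open again and the cartridge is by its stop (wrist (274,214) in 512-scale); one last look at the cap from further along.

Request:
drive_tool:
  rows:
    - [0,2,35,0,0,0,0]
    - [0,2,35,0,0,0,0]
    - [0,2,35,0,0,0,0]
    - [0,0,10,0,0,0,0]
    - [0,0,0,0,0,0,0]

```text
time_s: 18.13
tcp_pos: [0.5598, 0.1762, 0.1785]
ee_rot: [[-0.115, -0.993, 0.0], [-0.993, 0.115, 0.0], [-0.0, -0.0, -1.0]]
wrist_force: [-0.2, -0.5, 0.3]
gripper_width: 0.005
gripper_force: 0.0
```

Request:
drive_tool:
  rows:
    - [0,0,0,0,0,0,0]
    - [0,0,0,0,0,0,0]
    - [0,0,0,0,0,0,0]

```text
time_s: 18.38
tcp_pos: [0.5594, 0.1731, 0.1788]
ee_rot: [[-0.118, -0.993, -0.0], [-0.993, 0.118, -0.0], [0.0, 0.0, -1.0]]
wrist_force: [0.4, 0.5, 0.2]
gripper_width: 0.005
gripper_force: 0.0
```

```bash
python3 q.py; python3 - <<'E'
from h import *
p=shot("wrist");W=world(p);S=st(W);z=W[...,2]
k=(z>.074)&(z<.086)&(S[...,0]>30)&(S[...,0]<90)&(S[...,1]<27.5)&(S[...,1]>-20)
print("top",np.percentile(S[k],[1,50,99],axis=0).round(1).tolist())
k=(z>.045)&(z<.068)&(S[...,0]>45)&(S[...,0]<80)&(S[...,1]<-8)&(S[...,1]>-26)
print("cap",k.sum(),np.percentile(S[k],[2,50,98],axis=0).round(1).tolist() if k.any() else 0)
d=masks_of("cartridge",p)
c=d[0]["xy"];x,y=int(c[0]),int(c[1])
a=max(0,x-75);b=max(0,y-70);save(p,"w8.png",(a,b,min(512,a+150),b+140),4)
E
```

```text
18.3833 [130.4   4.2] 0.17879069207516832 [0.4459072  0.47177675 0.17157272] 0.004781385234714652
0.58 [267. 114.] [[36.40474523 -9.33604893]
 [83.69023222 26.77111684]] 0.07993002459197016
0.19 [250.  83.] [[-7.75206585e-02 -9.59874948e+00]
 [ 9.13299094e+01  4.29577716e+01]] 0.07496849115333927
top [[35.8, -9.8], [59.7, 8.7], [84.9, 27.0]]
cap 80 [[53.6, -14.3], [62.1, -12.8], [71.0, -11.2]]
```

View pics/w8.png

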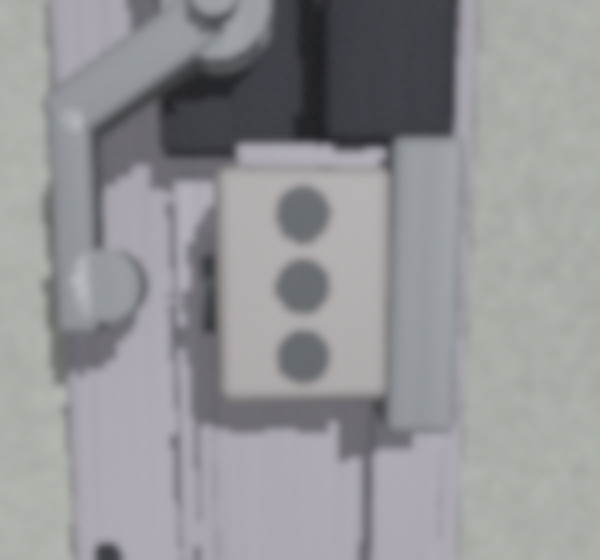

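The crop shows the cartridge against its stop (top centred at station x 60) and against the fixed jaw. The cap at (208,292) in the crop is flush: its outer face is 23 mm from the middle plane, so its value is about 0. Pliers are open, and the robot is clear.

```bash
python3 -c "
from station import finish_job
print(finish_job())"
```

```text
the job is handed in; nothing more can be done
None
```

I handed the job in at about 18.5 s robot time: the cartridge is home against its stop, the pliers locked by themselves and pressed the cap fully in, and the lever then sprang them open, with the station still in place and no other labware touched.

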